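# Open the battery bay of the upturned kitchen scale

### The arm

A 7-joint arm with a two-finger parallel gripper is mounted at the origin on the work surface. World frame = base frame: x ahead of the robot, y to its left, z up, the work surface at z = 0. Lengths are in mm, angles in rad, forces in N, time in s.
With the tool pointing down it reaches from about 400 to 850 mm from the base axis. Payload 10.4 kg.
Tool frame: the origin (TCP) lies at the very end of the fingers, on their centre line; the grasp point (between the pads) lies 19 mm behind it (bot.grip_point_offset is the distance from the TCP to the grasp point, in mm); z points along the fingers, y is the line along which they close (so a half turn about z gives the same grasp; the last joint's range is limited). The gripper opens to 85 mm and grips with 20 to 120 N. Pads are 22 mm wide; open, the fingers measure 114 mm over their backs; the gripper's body (76 mm by 85 mm) begins 54 mm behind the grasp point. The pads swing forward as they close: fully open they stand 13 mm farther back than shut.
Start: joints at [-1.316, 0.332, -0.065, 1.46, 0.022, 1.35, -0.088], TCP at [171.387, 601.067, 201.838] pointing down, gripper open.
Joint ranges: [-2.6, 2.6], [-0.5, 2.12], [-1.47, 1.34], [0.16, 2.42], [-1.27, 4.41], [0.06, 2.06], [-2.6, 2.6]. Speed limits (rad/s): [2.22, 2.22, 2.79, 2.79, 3.14, 3.14, 3.14].

### API

Orientations are given as a rotation vector (axis times angle).
In Python, from workcell import status, read_camera, camera_model, workorder, bot gives the robot as it stands. The module is installed in compiled form; this text tells all that it offers.
- The arm moves only by the tool step_arm, never from a script. Its argument "steps" is a list of rows, each a list of 3 entries, a list of its own where there are three numbers: the turn, a rotation vector about the tool's x, y, z in units of 5 degrees (1.0 is 5 degrees), then the shift along the tool's x, y, z in units of 30 mm (1.0 is 30 mm), then the finger opening in mm, from 0 to 85.4. In form: [[[ax, ay, az], [x, y, z], fingers], ...]. A call has 1 to 10 rows; each row shifts and turns the commanded pose from where the row before left it, along the tool's axes as they then stand; what a row does not reach is not made up. A row lasts 1/12 s, in which the tool goes at most 41.7 mm and 7.16 degrees, less where a joint would pass 70% of its speed; a pose out of reach is approached as far as the arm can. A call is refused whole if a number of a shift passes 1 or a number of a turn 1, either way. A call with a gripper value outside its range is refused whole. The fingers move at their own pace and stop on an object; "newtons" is the grip in N (left out, the last holds). Time passes only in rows, so rows that do not move let the fingers close. It gives the time, the measured TCP pose, the force, the opening and the grip force at its end, in the units of the state.
- status.read_state(): the state, without advancing time (a new reading comes with each control period).
- read_camera(name): name is "side" or "top" or "wrist"; returns the picture (480x640x3 uint8, blue, green, red); there is no depth.
- camera_model(name): a dict with "vfov" (degrees; the focal length in pixels is half the picture's height over the tangent of half this angle, whatever the lens; pixels are square), "cx", "cy" (the principal point, pixels), "position" and "rotation" of the camera in the world. Camera axes: x right, y down, z forward; pixel columns grow to the right and rows downward; lengths in mm; the calibration is good to about 2 mm. A picture is of the moment at which its call begins: read the wrist's pose just before it. camera_model takes no time and is no camera call; for the wrist camera it gives the pose at the moment of the call.
- workorder.job_done(): hands the job in; it is judged then, once.
The state is a dict: "clock": time; "joint_positions": joint angles; "joint_velocities": joint speeds; "joint_efforts": joint torques, N m; "tool_pos": TCP position; "eef_rot": TCP orientation; "wrist_force": force on the tool from outside, world axes, zero at the start; "wrist_torque": the same for the moment, N m; "grip_width": finger opening in mm; "grasp_force": force on a finger pad.
Only numpy, scipy, OpenCV 4.12 (cv2) and the standard library are available. Lean on these libraries where they do the work, as an engineer would, in place of code of your own. Each camera call takes 0.05 s, during which the arm holds its last target. There are 200 camera calls.

### The job

The kitchen scale lies upside down for a battery change. Press its snap tab gently inward, no harder than it needs, until the battery panel springs up, then draw the panel out by its rib without prying at the clip or the lip, and lay it (do not drop it) flat in the steel tray, rib upward and clear of the rim. Leave the jar, the mug and the can alone.

Things in the scene. Friction and masses are not known exactly. Their poses are not given: they have to be found in the camera images.
- scale: White bench scale, upside down, fixed: 230 (x) x 200 (y) x 100 mm high; tab wall at x = -105 mm, other end at +125. Origin on the table under the bay's middle, x from the tab wall to the far end, z up. Rubber feet, 22 mm wide, 8 high, on top at x = -88 and +108, y = +-82. The panel lies flush in a top recess, 1.5 mm play. Over 16 N from the robot on the scale or tab damages it.
- snap_tab: Grey sprung tab, slides along the scale's +x (inward) when its thumb pad is pressed; pad 42 mm wide (y), 24 high, out of the tab wall on a stem. Origin: nominal centre of the pad's outer face, at rest at (-129, 0, 78) mm of the scale, same axes. The real face is up to 10 mm further in or out than this (not measured: feel for it). Springs back when let go.
- tab_nose (a point): Tip of the tab's hook, top face, 57 mm inward of the pad's nominal face, 105 mm above the table. The hook comes up through the panel's slot and overlaps its end bar by 5 mm. Tab spring: 4 N plus 0.6 N per mm; hook friction adds 1 to 3 N. It lets go after about 5 to 6 mm of travel (7 to 10 N); hard stop at 7 mm.
- panel: Grey loose clip-in panel, plate 135 (x) x 100 (y) x 4 mm, about 0.12 kg. Origin on its underside, at (0, 0, 96) mm of the scale when latched, same axes; plate x = -75 (tab end) to +60 mm; hook slot x = -67 to -36. Unhooked, spring pins raise its tab end 14 mm and it stays up, tilted 0.12 rad, even with the tab let go.
- panel_rib (a point): Middle of the panel's grip rib, (-3, 0, 18) mm of the panel, 14 mm above the plate's top. The rib is 14 mm wide (y), 50 long (x), 24 high: pinch it across its width from above.
- panel_edge (a point): Middle of the top of the panel's tab-end bar, (-71, 0, 4) mm of the panel; 100 mm above the table when latched, about 114 when sprung up.
- panel_lugs (a point): Tip of the panel's far end, between its two lugs, (69, 0, -3) mm of the panel; the lugs reach 5.5 mm below the plate and sit 8 mm under a lip of the scale. Once the tab end is up, draw the panel about 12 mm towards the tab end (its -x) to free the lugs, then lift.
- tray: Shallow stainless tray on the table, does not move: 210 (x) x 170 (y) x 22 mm, wall and floor 4 mm. Origin at the centre of its underside, on the table. Lying in it the panel's origin is about 4 to 10 mm above the tray's origin.
- jar: Amber glass jar with a lid, 68 mm wide, 100 mm high; bystander. Origin under its centre.
- mug: Steel mug, 76 mm wide, 85 mm high, with a handle; bystander. Origin under its centre.
- can: Tin can, 66 mm wide, 110 mm high; bystander. Origin under its centre.
Not all that is in view belongs to the job. Several things have the shape of the panel; the one meant has the colours described above.

How it is judged (in metres and radians):
On the way, in this order (a step that is already met when the one before it is completed fails the run):
1. the tab is pressed in and the panel's tab end has sprung up by more than 8 mm (x of snap_tab in the frame of scale above -0.126 m and z of panel_edge in the frame of scale above 0.108 m), for 0.05 s.
2. the panel is off the scale, in the fingers (z of panel in the frame of scale above 0.12 m and contact force between panel and scale below 0.1 N and contact force between the fingers and panel above 0.5 N), for 0.1 s.
At the end, for the whole second after the job is handed in: The panel lies still and released in the tray, rib up, tilted less than 0.12 rad, its origin less than 16 mm above the tray's and within 45 mm (x) and 35 mm (y) of the tray's centre (x of panel in the frame of tray between -0.045 and 0.045 m and y of panel in the frame of tray between -0.035 and 0.035 m and z of panel in the frame of tray below 0.016 m and angle between panel's own z axis and vertical below 0.12 rad and linear speed of panel below 0.02 m/s); the robot touches nothing.
It fails at once if the robot pushes the scale or its tab with more than 16 N (contact force between any of the fingers, the arm and scale above 16 N).
It fails at once if the panel is forced against the clip, lip or scale with more than 30 N (contact force between panel and scale above 30 N).
It fails at once if the panel is dropped or thrown (faster than 0.7 m/s while not held) (linear speed of panel above 0.7 m/s and contact force between the fingers and panel below 0.1 N).
It fails at once if the jar, mug or can is moved by more than 30 mm (distance of any of jar, mug, can from where it was at the start of the episode above 0.03 m).
It also fails if it takes over 59 s, if anything falls off the work surface, if the arm or the gripper's body presses on something with over 40 N, if the wrist force passes 120 N, or if a joint passes its speed limit or range.

## Working session

There is one attempt and no reset: what is moved stays moved. The work goes in short steps, Python scripts to look and compute and a tool call to move; the robot and the scene stay as the last step left them, time stands still between calls to the robot, and variables do not carry over. Pictures are saved under pics/ and viewed, at most 10 in all, crops included, and the job is handed in when it is done.

Besides the shell and the picture viewer there is one more tool, called after "Call:" as a command line: name --argument value ..., lists and objects as JSON in quotes. step_arm: Moves the arm, as the interface text tells. Its arguments: {"type":"object","properties":{"steps":{"type":"array","items":{"type":"array"}},"newtons":{"type":"number"}},"required":["steps"]}

```bash
mkdir -p pics; python3 - <<'E'
from workcell import status, read_camera, camera_model, bot
import cv2
print(status.read_state())
for n in("top","side"):
    cv2.imwrite(f"pics/{n}0.png",read_camera(n)); print(n,camera_model(n))
print(camera_model("wrist"),bot.grip_point_offset)
E
```

```text
{'clock': 0.0, 'joint_positions': array([-1.31559505,  0.33286135, -0.06467153,  1.4609786 ,  0.02161349,
        1.34992741, -0.08848886]), 'joint_velocities': array([ 0.00012796,  0.00057471, -0.00124413,  0.0006776 ,  0.00021992,
        0.00049843,  0.0020465 ]), 'joint_efforts': array([ 1.92043453e-04, -6.25455737e+01,  4.93271649e-02, -3.91583776e+01,
        1.62000430e-02,  1.00200501e-02, -3.72182797e-05]), 'tool_pos': array([171.30976417, 600.6019183 , 201.00468807]), 'eef_rot': array([-4.34937920e-01, -3.11122626e+00,  2.31657456e-03]), 'wrist_force': array([-0.43124437, -0.32859434, -0.34358801]), 'wrist_torque': array([ 0.01512207, -0.03079985, -0.02781044]), 'grasp_force': 0.0, 'grip_width': 85.52760900430667}
top {'vfov': 57.64171218221683, 'cx': 312.33512135923263, 'cy': 235.63409504776632, 'position': array([ 328.82311212,    8.46628299, 1109.66839901]), 'rotation': array([-2.11593284,  2.1060601 , -0.21405498])}
side {'vfov': 43.976195829621986, 'cx': 323.93013145922805, 'cy': 237.15441057158887, 'position': array([-373.19030798, -892.06859567, 1027.8018396 ]), 'rotation': array([-2.07056198,  0.85690873, -0.43552079])}
{'vfov': 65.45059363341691, 'cx': 320.50067277542496, 'cy': 234.36091482143985, 'position': array([101.9559417 , 619.70050608, 372.2612002 ]), 'rotation': array([2.31171433, 1.74731451, 0.2529591 ])} 18.700000000000003
```

View pics/top0.png

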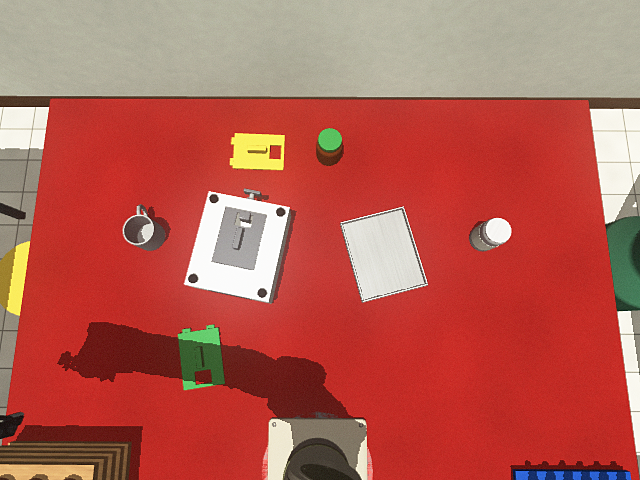

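View pics/side0.png

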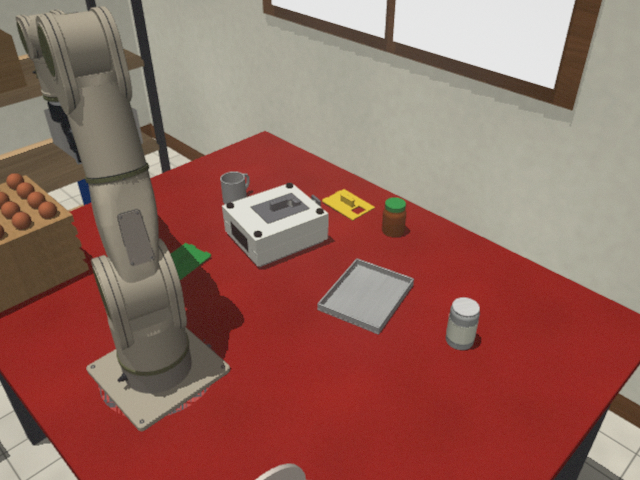

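The top view shows three things shaped like the panel: grey on the scale (240,237), yellow (258,152) and green (202,357). The grey one fits, because it is grey and set in the white scale. The tab is at (252,193), on the side away from the robot. The scale's feet are at (214,199), (281,212), (193,279) and (262,293). The tray's corners are at (342,222), (403,208), (427,285) and (363,301). I'll measure these and confirm with one crop.

```bash
cat > h.py <<'E'
import numpy as np, cv2
from scipy.spatial.transform import Rotation as R
from scipy.optimize import least_squares
from workcell import status, read_camera, camera_model
def proj(m,P):
    f=240/np.tan(np.radians(m['vfov']/2))
    c=(np.atleast_2d(P)-m['position'])@R.from_rotvec(m['rotation']).as_matrix()
    return c[:,:2]/c[:,2:]*f+[m['cx'],m['cy']]
def tf(p,L):
    L=np.atleast_2d(L).astype(float); c,s=np.cos(p[2]),np.sin(p[2])
    return np.c_[p[0]+c*L[:,0]-s*L[:,1],p[1]+s*L[:,0]+c*L[:,1],L[:,2]]
def fit(obs,x0):  # obs: list of (model, local pts, pixels)
    r=lambda p:np.concatenate([(proj(m,tf(p,L))-uv).ravel() for m,L,uv in obs])
    s=least_squares(r,x0,x_scale=[100,100,1]); return s.x,np.abs(s.fun).max()
E
python3 - <<'E'
from h import *
m=camera_model("top"); im=cv2.imread("pics/top0.png")
feet=[[-88,-82,108],[-88,82,108],[108,-82,108],[108,82,108]]
for perm in ([1,0,3,2],[0,1,2,3]):
    px=np.array([(214,199),(281,212),(193,279),(262,293)])[perm]
    print("scale",fit([(m,feet,px)],[600,150,3]))
cor=np.array([[105,85,22],[105,-85,22],[-105,-85,22],[-105,85,22]])
for y in (0,1.57): print("tray",fit([(m,cor,np.array([(342,222),(403,208),(427,285),(363,301)]))],[550,-80,y]))
L=cor[[1,2,3,0]]
print("tray",fit([(m,L,np.array([(342,222),(403,208),(427,285),(363,301)]))],[550,-80,1.57]))
cv2.imwrite("pics/crop.png",cv2.resize(im[180:310,175:435],(780,390),interpolation=cv2.INTER_CUBIC))
E
```

```text
scale (array([527.37054051, 184.55267659,   2.73541607]), np.float64(74.99536262736586))
scale (array([525.11526667, 185.7617301 ,   2.94354339]), np.float64(0.36455976449269656))
tray (array([ 5.11838118e+02, -1.66801332e+02,  2.47341459e-01]), np.float64(1.6213840918662186))
tray (array([ 5.11838118e+02, -1.66801332e+02,  2.47341471e-01]), np.float64(1.6213843466244953))
tray (array([ 511.0066491 , -167.28438368,    1.82511143]), np.float64(10.835407700899964))
```

View pics/crop.png

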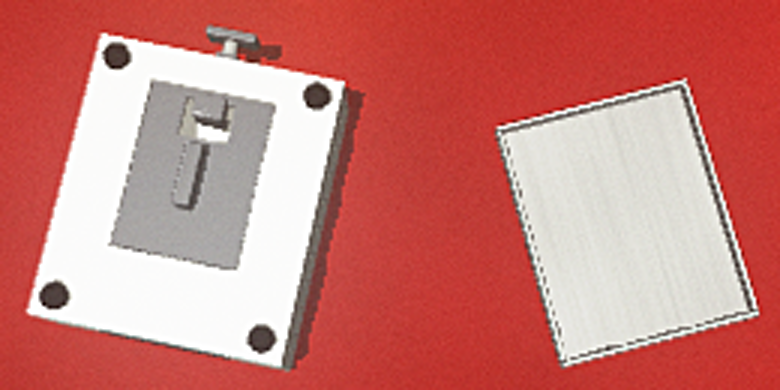

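The crop confirms it. The grey panel with its rib sits in the white scale, the hook slot is at the tab end, and the tray's corners match the estimate. Next I'll turn the tool onto the scale's axes and go above and outside the tab.

Call:
step_arm --steps '[[[0,0,-0.95],[0,0,0],0],[[0,0,0],[-1,-0.56,0],0],[[0,0,0],[-1,-0.56,0],0],[[0,0,0],[-1,-0.56,0],0],[[0,0,0],[-1,-0.56,0],0],[[0,0,0],[-1,-0.56,0],0],[[0,0,0],[-1,-0.56,0],0],[[0,0,0],[-1,-0.56,0],0],[[0,0,0],[-1,-0.56,0],0],[[0,0,0],[-1,-0.56,0],0]]' --newtons 40

```text
clock: 0.93
tool_pos: [407.9, 399.0, 201.6]
eef_rot: [-0.306, -3.126, 0.0]
wrist_force: [-0.1, 0.7, -0.8]
grip_width: -0.2
grasp_force: 0.0
```

Call:
step_arm --steps '[[[0,0,0],[-1,-0.56,0],0],[[0,0,0],[-1,-0.56,0],0],[[0,0,0],[-1,-0.56,0],0],[[0,0,0],[-1,-0.56,0],0],[[0,0,0],[-1,-0.56,0],0],[[0,0,0],[-1,-0.56,0],0],[[0,0,0],[-1,-0.56,0],0],[[0,0,0],[-1,-0.56,0],0],[[0,0,0],[-1,-0.56,0],0],[[0,0,0],[-1,-0.56,0],0]]'

```text
clock: 1.77
tool_pos: [669.7, 176.3, 201.4]
eef_rot: [-0.305, -3.126, 0.0]
wrist_force: [0.3, 0.2, -0.1]
grip_width: 0.3
grasp_force: 0.0
```

Call:
step_arm --steps '[[[0,0,0],[0,0,0],0],[[0,0,0],[0,0,0],0],[[0,0,0],[0,0,0],0]]'

```text
clock: 2.02
tool_pos: [668.4, 177.9, 201.1]
eef_rot: [-0.305, -3.125, -0.0]
wrist_force: [-0.6, 1.1, -1.1]
grip_width: -0.3
grasp_force: 0.0
```

```bash
cat >> h.py <<'E'
S=np.array([525.1,185.8,2.9435]); T=np.array([511.8,-166.8,0.2473+np.pi])
def where(ref=S):
    s=status.read_state(); p=s['tool_pos']; M=R.from_rotvec(s['eef_rot']).as_matrix()
    a=-ref[2]; c,q=np.cos(a),np.sin(a); d=p[:2]-ref[:2]
    print("t %.2f local %.1f %.1f z %.1f"%(s['clock'],c*d[0]-q*d[1],q*d[0]+c*d[1],p[2]),"toolx yaw err deg %.2f"%((np.degrees(np.arctan2(M[1,0],M[0,0])-ref[2])+180)%360-180),"toolz",M[:,2].round(3),"F",s['wrist_force'].round(1),"w %.1f g %.1f"%(s['grip_width'],s['grasp_force']))
E
python3 -c "
from h import *
where()
cv2.imwrite('pics/w1.png',read_camera('wrist')); m=camera_model('wrist')
print(proj(m,tf(S,[[-129,0,90],[-129,21,90],[-129,-21,90],[-105,-100,100],[-105,100,100],[-75,50,100],[-75,-50,100]])).round())"
```

```text
t 2.02 local -142.0 -20.5 z 201.1 toolx yaw err deg 0.19 toolz [-0.001  0.    -1.   ] F [-0.6  1.1 -1.1] w -0.3 g 0.0
[[295. 203.]
 [267. 203.]
 [322. 203.]
 [431. 174.]
 [156. 173.]
 [221. 130.]
 [364. 131.]]
```

View pics/w1.png

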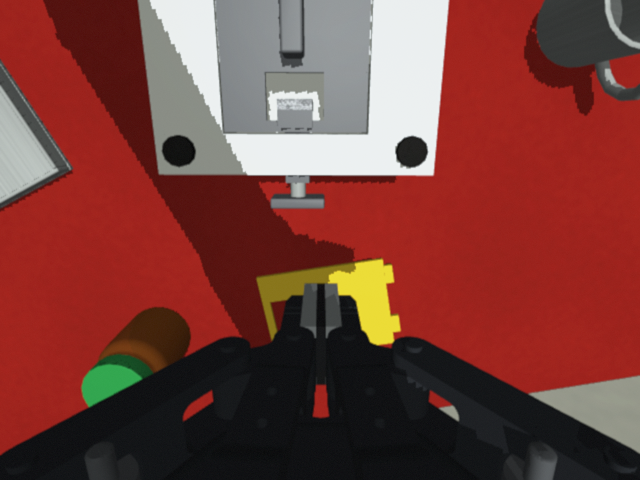

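The wrist view matches the model to about 2 mm: the pad is seen at (298,202) and predicted at (295,203). The aim is y local −2. I'll go outside the pad and down.

Call:
step_arm --steps '[[[0,0,0],[-0.93,-0.62,0],0],[[0,0,0],[0,0,1],0],[[0,0,0],[0,0,1],0],[[0,0,0],[0,0,1],0],[[0,0,0],[0,0,0.8],0],[[0,0,0],[0,0,0.57],0],[[0,0,0],[0,0,0],0],[[0,0,0],[0,0,0],0],[[0,0,0],[0,0,0],0]]'

```text
clock: 2.82
tool_pos: [693.1, 154.9, 72.6]
eef_rot: [0.304, 3.125, 0.002]
wrist_force: [1.4, 0.6, 0.5]
grip_width: -0.1
grasp_force: 0.0
```

```bash
python3 -c "
from h import *
where()"
```

```text
t 2.82 local -170.8 -2.8 z 72.6 toolx yaw err deg 0.25 toolz [ 0.002  0.001 -1.   ] F [1.4 0.6 0.5] w -0.1 g 0.0
```

Call:
step_arm --steps '[[[0,0,0],[0.1,0,0],0],[[0,0,0],[0.1,0,0],0],[[0,0,0],[0.1,0,0],0],[[0,0,0],[0.1,0,0],0],[[0,0,0],[0.1,0,0],0],[[0,0,0],[0.05,0,0],0],[[0,0,0],[0,0,0],0],[[0,0,0],[0,0,0],0]]'

```text
clock: 3.48
tool_pos: [676.3, 157.1, 70.8]
eef_rot: [0.306, 3.127, 0.0]
wrist_force: [-0.4, -0.5, -0.1]
grip_width: 0.0
grasp_force: 0.0
```

Call:
step_arm --steps '[[[0,0,0],[0.033,0,0],0],[[0,0,0],[0.033,0,0],0],[[0,0,0],[0.033,0,0],0],[[0,0,0],[0,0,0],0]]'

```text
clock: 3.82
tool_pos: [673.3, 157.7, 70.6]
eef_rot: [-0.306, -3.126, -0.0]
wrist_force: [-0.2, -0.4, 0.8]
grip_width: -0.2
grasp_force: 0.0
```

Call:
step_arm --steps '[[[0,0,0],[0.033,0,0],0],[[0,0,0],[0.033,0,0],0],[[0,0,0],[0.033,0,0],0],[[0,0,0],[0,0,0],0]]'

```text
clock: 4.15
tool_pos: [670.3, 158.4, 70.7]
eef_rot: [-0.305, -3.127, -0.0]
wrist_force: [-0.4, -0.6, -0.1]
grip_width: -0.2
grasp_force: 0.0
```

Call:
step_arm --steps '[[[0,0,0],[0.033,0,0],0],[[0,0,0],[0.033,0,0],0],[[0,0,0],[0.033,0,0],0],[[0,0,0],[0,0,0],0]]'

```text
clock: 4.48
tool_pos: [667.4, 159.0, 70.7]
eef_rot: [-0.305, -3.127, -0.0]
wrist_force: [0.3, 0.6, 0.3]
grip_width: 0.1
grasp_force: 0.0
```

Call:
step_arm --steps '[[[0,0,0],[0.033,0,0],0],[[0,0,0],[0.033,0,0],0],[[0,0,0],[0.033,0,0],0],[[0,0,0],[0,0,0],0]]'

```text
clock: 4.82
tool_pos: [664.5, 159.5, 70.7]
eef_rot: [-0.305, -3.127, -0.0]
wrist_force: [0.2, -0.3, 0.1]
grip_width: 0.1
grasp_force: 0.0
```

Call:
step_arm --steps '[[[0,0,0],[0.033,0,0],0],[[0,0,0],[0.033,0,0],0],[[0,0,0],[0.033,0,0],0],[[0,0,0],[0,0,0],0]]'

```text
clock: 5.15
tool_pos: [661.6, 160.0, 70.7]
eef_rot: [-0.305, -3.127, -0.0]
wrist_force: [-0.3, 0.4, 0.1]
grip_width: 0.2
grasp_force: 0.0
```

Call:
step_arm --steps '[[[0,0,0],[0.033,0,0],0],[[0,0,0],[0.033,0,0],0],[[0,0,0],[0.033,0,0],0],[[0,0,0],[0,0,0],0]]'

```text
clock: 5.48
tool_pos: [658.7, 160.7, 70.7]
eef_rot: [-0.305, -3.127, -0.0]
wrist_force: [0.2, 0.1, 0.1]
grip_width: -0.1
grasp_force: 0.0
```

Call:
step_arm --steps '[[[0,0,0],[0.033,0,0],0],[[0,0,0],[0.033,0,0],0],[[0,0,0],[0.033,0,0],0],[[0,0,0],[0,0,0],0]]'

```text
clock: 5.82
tool_pos: [655.8, 161.2, 70.7]
eef_rot: [-0.305, -3.127, -0.0]
wrist_force: [-0.1, -0.1, 0.8]
grip_width: 0.3
grasp_force: 0.0
```

Call:
step_arm --steps '[[[0,0,0],[0.033,0,0],0],[[0,0,0],[0.033,0,0],0],[[0,0,0],[0.033,0,0],0],[[0,0,0],[0,0,0],0]]'

```text
clock: 6.15
tool_pos: [652.9, 161.8, 70.7]
eef_rot: [-0.305, -3.127, -0.0]
wrist_force: [-0.1, 0.6, 0.5]
grip_width: 0.3
grasp_force: 0.0
```

```bash
python3 -c "
from h import *
where()
a=read_camera('wrist')[120:420,170:470]; b=read_camera('top')[170:230,220:290]
cv2.imwrite('pics/w2.png',np.hstack([cv2.resize(a,(390,390)),cv2.resize(b,(400,390))]))"
```

```text
t 6.15 local -130.0 -1.6 z 70.7 toolx yaw err deg 0.19 toolz [-0.  0. -1.] F [-0.1  0.6  0.5] w 0.3 g 0.0
```

View pics/w2.png

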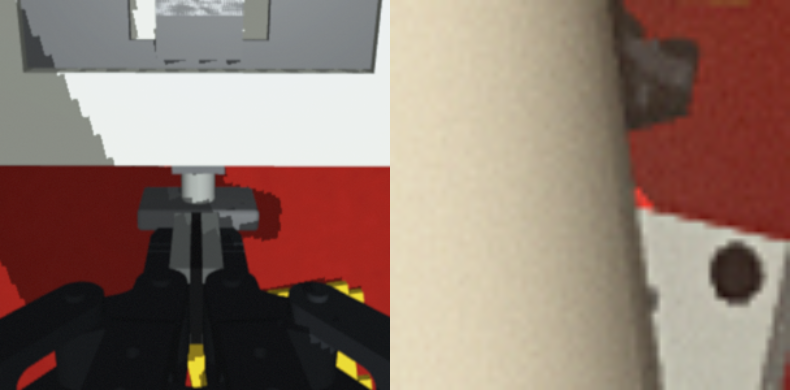

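The wrist crop shows the closed fingers centred on the stem and right at the pad's outer face, with the pad still at rest. I'll keep feeling forward.

Call:
step_arm --steps '[[[0,0,0],[0.033,0,0],0],[[0,0,0],[0.033,0,0],0],[[0,0,0],[0,0,0],0]]'

```text
clock: 6.5
tool_pos: [650.9, 162.2, 70.7]
eef_rot: [-0.305, -3.127, -0.0]
wrist_force: [-0.4, 0.1, 0.3]
grip_width: -0.4
grasp_force: 0.0
```

Call:
step_arm --steps '[[[0,0,0],[0.033,0,0],0],[[0,0,0],[0.033,0,0],0],[[0,0,0],[0,0,0],0]]'

```text
clock: 6.75
tool_pos: [649.0, 162.6, 70.7]
eef_rot: [-0.305, -3.127, -0.0]
wrist_force: [-0.4, -1.3, -0.3]
grip_width: -0.1
grasp_force: 0.0
```

Call:
step_arm --steps '[[[0,0,0],[0.033,0,0],0],[[0,0,0],[0.033,0,0],0],[[0,0,0],[0,0,0],0]]'

```text
clock: 7.0
tool_pos: [647.0, 162.9, 70.7]
eef_rot: [-0.306, -3.127, -0.0]
wrist_force: [-0.0, -0.5, 0.2]
grip_width: 0.3
grasp_force: 0.0
```

Call:
step_arm --steps '[[[0,0,0],[0.033,0,0],0],[[0,0,0],[0.033,0,0],0],[[0,0,0],[0,0,0],0]]'

```text
clock: 7.25
tool_pos: [645.1, 163.3, 70.7]
eef_rot: [-0.306, -3.127, -0.0]
wrist_force: [-0.5, 0.2, -0.6]
grip_width: -0.3
grasp_force: 0.0
```

```bash
python3 -c "
from h import *
where(); s=status.read_state()
a=read_camera('wrist'); m=camera_model('wrist')
cv2.imwrite('pics/w3.png',cv2.resize(a[200:380,200:440],(800,600),interpolation=cv2.INTER_CUBIC))
print('tcp',proj(m,s['tool_pos']))
for x in (-140,-130,-120,-110): print(x,proj(m,tf(S,[[x,-2,90],[x,-2,66]])).round())
b=read_camera('side'); cv2.imwrite('pics/s3.png',b)
print(proj(camera_model('side'),tf(S,[[-129,0,78]])))"
```

```text
t 7.25 local -122.1 -1.5 z 70.7 toolx yaw err deg 0.19 toolz [-0.  0. -1.] F [-0.5  0.2 -0.6] w -0.3 g 0.0
tcp [[322.68212895 274.60470668]]
-140 [[324. 327.]
 [323. 303.]]
-130 [[324. 308.]
 [323. 285.]]
-120 [[324. 287.]
 [324. 267.]]
-110 [[324. 266.]
 [324. 248.]]
[[316.45626296 200.84587668]]
```

View pics/w3.png

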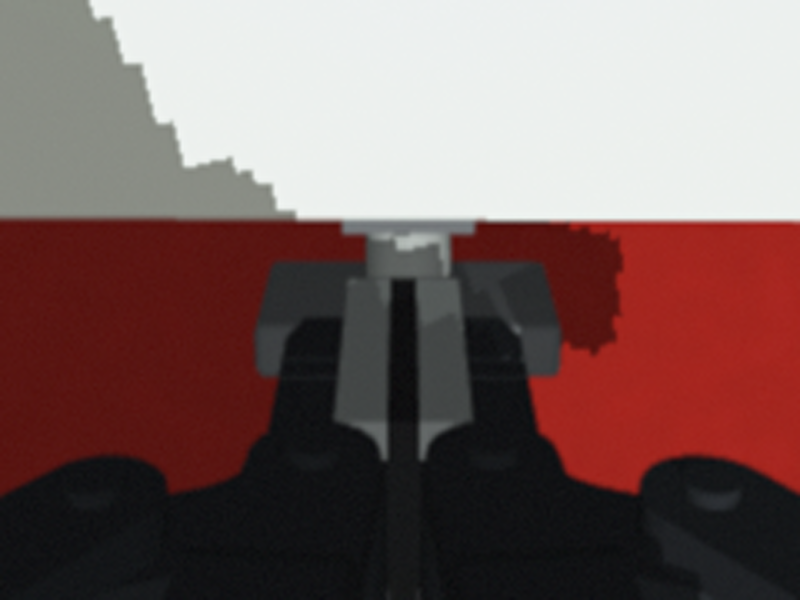

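```bash
python3 -c "
from h import *
b=cv2.imread('pics/s3.png'); m=camera_model('side'); s=status.read_state()
print('tcp',proj(m,s['tool_pos'])-[240,120])
print(proj(m,tf(S,[[-105,-100,100],[-105,100,100],[-129,0,90]]))-[240,120])
cv2.imwrite('pics/s3c.png',cv2.resize(b[120:260,240:400],(640,560),interpolation=cv2.INTER_CUBIC))"
```

```text
tcp [[74.25644162 83.37922853]]
[[51.59525043 62.01961103]
 [88.79853154 93.07724411]
 [76.43357096 77.39480685]]
```

View pics/s3c.png

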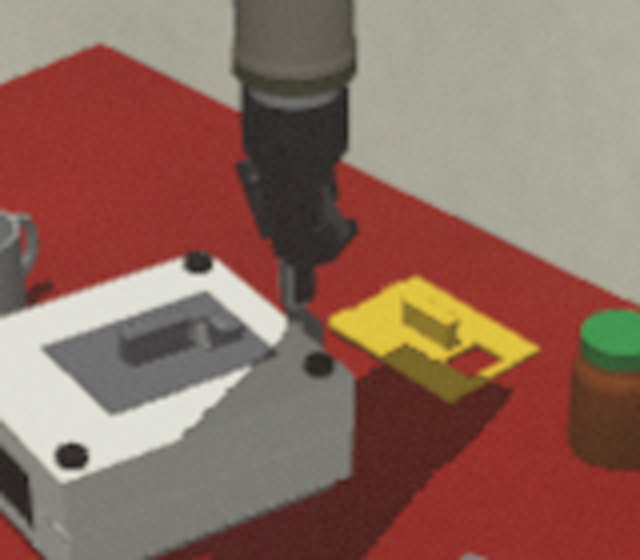

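The pad is unmoved and the fingertips are drawn over its top face, so they end higher than I assumed and passed above the pad. I'll back out the same way and measure the true tip height numerically in the side camera.

Call:
step_arm --steps '[[[0,0,0],[-0.5,0,0],0],[[0,0,0],[-0.5,0,0],0],[[0,0,0],[-0.5,0,0],0],[[0,0,0],[-0.2,0,0],0],[[0,0,0],[0,0,0],0],[[0,0,0],[0,0,0],0]]'

```text
clock: 7.85
tool_pos: [694.9, 153.3, 70.3]
eef_rot: [-0.306, -3.126, 0.0]
wrist_force: [0.5, 0.0, -0.4]
grip_width: -0.0
grasp_force: 0.0
```

```bash
python3 -c "
from h import *
where(); s=status.read_state(); m=camera_model('side')
b=read_camera('side').astype(int); red=(b[...,2]>1.8*b[...,1])
for dz in (0,10,20,30,40,60): print(dz,proj(m,s['tool_pos']+[0,0,dz]).round(1))
u,v=proj(m,s['tool_pos'])[0].round().astype(int); print(u,v)
for r in range(v-26,v+12): print(r,''.join('.' if q else '#' for q in red[r,u-16:u+17]))"
```

```text
t 7.85 local -172.9 -1.6 z 70.3 toolx yaw err deg 0.17 toolz [-0.001 -0.    -1.   ] F [ 0.5  0.  -0.4] w -0.0 g 0.0
0 [[328.5 198.3]]
10 [[328.5 195.5]]
20 [[328.6 192.6]]
30 [[328.6 189.8]]
40 [[328.6 186.9]]
60 [[328.7 181. ]]
329 198
172 .......########################..
173 .......########################..
174 ........######################...
175 ..........###################....
176 ..........##################.....
177 ..........#################......
178 ...........###############.......
179 ...........##############........
180 ...........#############.........
181 ...........#########.............
182 ...........#########.............
183 ...........#########.............
184 ...........#########.............
185 ...........#########.............
186 ...........#########.............
187 ...........#########.............
188 ...........#########.............
189 ...........#########.........####
190 ............#######.......#######
191 .............####.......#########
192 ......................###########
193 .....................############
194 ...................##############
195 ##...............################
196 ###.............#################
197 ####........#####################
198 #####.....#######################
199 #######..########################
200 #######..########################
201 ########.########################
202 ########..#######################
203 ########...######################
204 ########.....####################
205 ########......###################
206 ########........#################
207 ########.........################
208 #########..........##############
209 ##########..........#############
```

Call:
step_arm --steps '[[[0,0,0],[0,0,0.45],0],[[0,0,0],[0,0,0.4],0],[[0,0,0],[0.2,0,0],0],[[0,0,0],[0.2,0,0],0],[[0,0,0],[0.15,0,0],0],[[0,0,0],[0.08,0,0],0],[[0,0,0],[0,0,0],0],[[0,0,0],[0,0,0],0]]'

```text
clock: 8.57
tool_pos: [677.0, 157.3, 45.9]
eef_rot: [0.305, 3.126, 0.001]
wrist_force: [-0.9, -0.2, 0.2]
grip_width: 0.1
grasp_force: 0.0
```

Call:
step_arm --steps '[[[0,0,0],[0.033,0,0],0],[[0,0,0],[0.033,0,0],0],[[0,0,0],[0,0,0],0]]'

```text
clock: 8.82
tool_pos: [674.8, 157.4, 45.3]
eef_rot: [0.306, 3.127, 0.0]
wrist_force: [0.0, 0.1, 0.4]
grip_width: -0.3
grasp_force: 0.0
```

Call:
step_arm --steps '[[[0,0,0],[0.033,0,0],0],[[0,0,0],[0.033,0,0],0],[[0,0,0],[0,0,0],0]]'

```text
clock: 9.07
tool_pos: [672.7, 157.8, 45.2]
eef_rot: [-0.306, -3.127, -0.0]
wrist_force: [-0.0, 0.6, 0.5]
grip_width: 0.2
grasp_force: 0.0
```

Call:
step_arm --steps '[[[0,0,0],[0.033,0,0],0],[[0,0,0],[0.033,0,0],0],[[0,0,0],[0.033,0,0],0],[[0,0,0],[0,0,0],0]]'

```text
clock: 9.4
tool_pos: [669.8, 158.5, 45.2]
eef_rot: [-0.305, -3.127, -0.0]
wrist_force: [0.2, -0.1, 0.2]
grip_width: 0.1
grasp_force: 0.0
```

Call:
step_arm --steps '[[[0,0,0],[0.033,0,0],0],[[0,0,0],[0.033,0,0],0],[[0,0,0],[0,0,0],0]]'

```text
clock: 9.65
tool_pos: [667.9, 158.8, 45.2]
eef_rot: [-0.306, -3.127, -0.0]
wrist_force: [0.7, 0.7, -0.5]
grip_width: 0.2
grasp_force: 0.0
```

Call:
step_arm --steps '[[[0,0,0],[0.033,0,0],0],[[0,0,0],[0.033,0,0],0],[[0,0,0],[0.033,0,0],0],[[0,0,0],[0,0,0],0]]'

```text
clock: 9.98
tool_pos: [666.0, 159.1, 45.3]
eef_rot: [0.306, 3.124, 0.0]
wrist_force: [3.9, -0.0, -4.1]
grip_width: -0.1
grasp_force: 2.6
```

Call:
step_arm --steps '[[[0,0,0],[0.033,0,0],0],[[0,0,0],[0,0,0],0]]'

```text
clock: 10.15
tool_pos: [665.2, 159.2, 45.3]
eef_rot: [0.306, 3.124, 0.0]
wrist_force: [6.0, -0.5, -4.2]
grip_width: 0.0
grasp_force: 3.1
```

Call:
step_arm --steps '[[[0,0,0],[0.033,0,0],0],[[0,0,0],[0,0,0],0]]'

```text
clock: 10.32
tool_pos: [664.4, 159.4, 45.4]
eef_rot: [0.306, 3.124, 0.0]
wrist_force: [7.2, 0.3, -4.6]
grip_width: 0.1
grasp_force: 3.3
```

Call:
step_arm --steps '[[[0,0,0],[0.033,0,0.01],0],[[0,0,0],[0,0,0],0]]'

```text
clock: 10.48
tool_pos: [663.8, 159.5, 45.3]
eef_rot: [0.306, 3.123, 0.001]
wrist_force: [6.4, -0.4, -4.3]
grip_width: 0.0
grasp_force: 3.7
```

Call:
step_arm --steps '[[[0,0,0],[0.033,0,0.01],0],[[0,0,0],[0,0,0],0]]'

```text
clock: 10.65
tool_pos: [663.1, 159.7, 45.3]
eef_rot: [0.306, 3.123, 0.001]
wrist_force: [7.8, -0.1, -3.0]
grip_width: -0.0
grasp_force: 3.8
```

Call:
step_arm --steps '[[[0,0,0],[0.033,0,0.01],0],[[0,0,0],[0,0,0],0]]'

```text
clock: 10.82
tool_pos: [662.4, 159.9, 45.3]
eef_rot: [0.306, 3.122, 0.001]
wrist_force: [7.9, 0.1, -0.5]
grip_width: -0.2
grasp_force: 4.0
```

Call:
step_arm --steps '[[[0,0,0],[0.033,0,0],0],[[0,0,0],[0,0,0],0]]'

```text
clock: 10.98
tool_pos: [661.3, 160.1, 45.3]
eef_rot: [0.306, 3.122, 0.001]
wrist_force: [7.0, -0.8, -1.3]
grip_width: -0.1
grasp_force: 3.6
```

Call:
step_arm --steps '[[[0,0,0],[0.025,0,0],0],[[0,0,0],[0,0,0],0]]'

```text
clock: 11.15
tool_pos: [660.6, 160.2, 45.3]
eef_rot: [0.306, 3.122, 0.001]
wrist_force: [8.0, -1.3, -1.9]
grip_width: -0.1
grasp_force: 3.8
```

```bash
python3 -c "
from h import *
where()
cv2.imwrite('pics/s4.png',read_camera('side'))
cv2.imwrite('pics/w4.png',read_camera('wrist'))
a=cv2.imread('pics/side0.png');b=cv2.imread('pics/s4.png');d=cv2.absdiff(a,b).max(2)[185:225,240:320]
print((d>30).sum())
w=cv2.imread('pics/w4.png')
c=lambda i:cv2.resize(i[150:230,215:335],(400,270),interpolation=cv2.INTER_CUBIC)
cv2.imwrite('pics/c4.png',np.vstack([np.hstack([c(a),c(b)]),cv2.resize(w[0:240,100:540],(800,330))[:, :]]))"
```

```text
t 11.15 local -137.9 -1.6 z 45.3 toolx yaw err deg 0.15 toolz [ 0.004  0.    -1.   ] F [ 8.  -1.3 -1.9] w -0.1 g 3.8
744
```

View pics/c4.png

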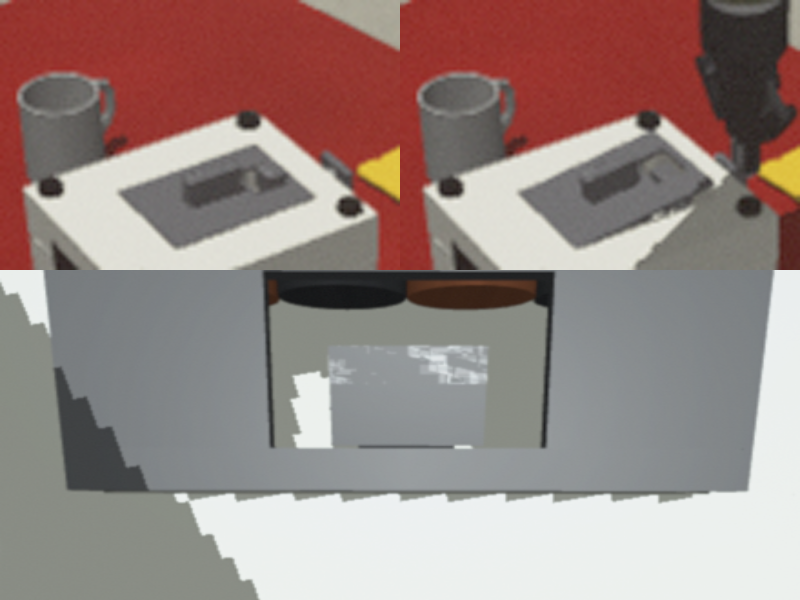

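The side crop (right) shows the panel's tab end sprung up, and the wrist view shows its end bar raised clear of the scale. Now I'll back off, rise, open the fingers and go above the rib.

Call:
step_arm --steps '[[[0,0,0],[-0.2,0,0],0],[[0,0,0],[-0.7,0,0],0],[[0,0,0],[0,0,-1],0],[[0,0,0],[0,0,-1],0],[[0,0,0],[0,0,-1],0],[[0,0,0],[0,0,-1],0],[[0,0,0],[0,0,-1],0],[[0,0,0],[0,0,0],45],[[0,0,0],[1,0,0],45],[[0,0,0],[1,0,0],45]]'

```text
clock: 12.08
tool_pos: [626.0, 166.2, 193.6]
eef_rot: [0.308, 3.126, -0.001]
wrist_force: [-0.3, 0.7, 1.2]
grip_width: 35.6
grasp_force: 0.0
```

Call:
step_arm --steps '[[[0,0,0],[1,0,0],45],[[0,0,0],[1,0,0],45],[[0,0,0],[1,0,0],45],[[0,0,0],[0.45,0,0],45],[[0,0,0],[0,0,0],45],[[0,0,0],[0,0,0],45],[[0,0,0],[0,0,0],45]]'

```text
clock: 12.67
tool_pos: [525.3, 186.6, 194.4]
eef_rot: [0.307, 3.126, 0.0]
wrist_force: [-0.3, 0.7, -0.0]
grip_width: 45.3
grasp_force: 0.0
```

```bash
python3 -c "
from h import *
where(); s=status.read_state(); m=camera_model('side')
b=read_camera('side').astype(int); k=b.max(2)<75
cv2.imwrite('pics/s5.png',b.astype(np.uint8))
for dz in (0,15,30): print(dz,proj(m,s['tool_pos']+[0,0,dz]).round(1))
u,v=proj(m,s['tool_pos'])[0].round().astype(int); print(u,v)
red=(b[...,2]>1.8*b[...,1])
for r in range(v-30,v+12): print(r,''.join('.' if q else ('#' if z else '+') for q,z in zip(red[r,u-26:u+27],k[r,u-26:u+27])))
w=read_camera('wrist'); cv2.imwrite('pics/w5.png',w); m=camera_model('wrist')
print('rib mid pred',proj(m,tf(S,[[-1,-2,132],[24,-2,129],[-26,-2,135]])).round())
print('tcp',proj(m,s['tool_pos']))"
```

```text
t 12.67 local -0.1 -0.9 z 194.4 toolx yaw err deg 0.15 toolz [ 0.001  0.    -1.   ] F [-0.3  0.7 -0. ] w 45.3 g 0.0
0 [[276.4 179. ]]
15 [[276.2 174.2]]
30 [[275.9 169.4]]
276 179
149 ...............##########+....###########............
150 ...............###########++#############............
151 ...............#########################.............
152 ................########################.............
153 ................+############+##########.............
154 ................++##########..##########.............
155 ................+###########..##########.............
156 ................+###########..##########.............
157 ................++##########+###########.............
158 ................++######.+#############..............
159 ................++######+.#############..............
160 ................++#######.#############..............
161 .................+#######.+#########+................
162 .................+#######.+#######+..................
163 .................+#######.++######...................
164 .................+######+.+++#####............
[... 902 characters left out ...]
.................................
181 .....................................................
182 .....................................................
183 .....................................+###+...........
184 .................................++++#####+++........
185 ..............................+++++++######+++.......
186 ...........................++++++++++######++++......
187 ........................++++++++++++++###+++++++.....
188 .....................+++++++++++++++++++++++++++++...
189 ..................+++++++++++++++++++++++++++++++++..
190 ...............+++++++++++++++++++++++++++++++++++++.
rib mid pred [[324. 239.]
 [324. 200.]
 [324. 276.]]
tcp [[323.04189609 274.66581001]]
```

View pics/w5.png

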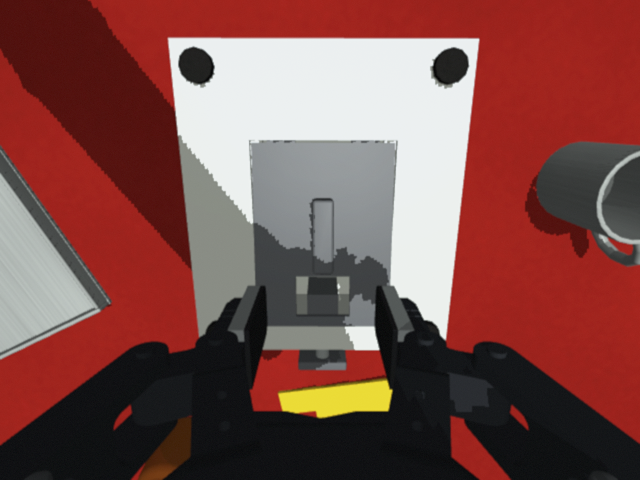

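The wrist view shows the rib at columns 313–333 and rows 199–274, as predicted (324, 200–276), so it is centred between the fingers. The fingertips measure about 27 mm short of the nominal TCP. I'll go down and pinch.

Call:
step_arm --steps '[[[0,0,0],[0,0,1],45],[[0,0,0],[0,0,1],45],[[0,0,0],[0,0,0.9],45],[[0,0,0],[0,0,0.35],45],[[0,0,0],[0,0,0.15],45],[[0,0,0],[0,0,0.1],45],[[0,0,0],[0,0,0],45],[[0,0,0],[0,0,0],45]]' --newtons 20

```text
clock: 13.43
tool_pos: [525.6, 187.3, 90.7]
eef_rot: [0.306, 3.125, 0.002]
wrist_force: [0.3, 0.5, 0.4]
grip_width: 45.2
grasp_force: 0.0
```

Call:
step_arm --steps '[[[0,0,0],[0,0,0],24],[[0,0,0],[0,0,0],20],[[0,0,0],[0,0,0],18],[[0,0,0],[0,0,0],16],[[0,0,0],[0,0,0],15],[[0,0,0],[0,0,0],14],[[0,0,0],[0,0,0],12],[[0,0,0],[0,0,0],10],[[0,0,0],[0,0,0],8]]'

```text
clock: 14.18
tool_pos: [524.8, 187.3, 89.6]
eef_rot: [0.305, 3.126, 0.001]
wrist_force: [0.1, 1.4, 3.1]
grip_width: 13.3
grasp_force: 22.0
```

Call:
step_arm --steps '[[[0,0,0],[0,0,0],0],[[0,0,0],[-0.067,0,-0.008],0],[[0,0,0],[-0.067,0,-0.008],0],[[0,0,0],[-0.067,0,-0.008],0],[[0,0,0],[0,0,0],0]]' --newtons 35

```text
clock: 14.6
tool_pos: [530.9, 185.5, 89.9]
eef_rot: [-0.306, -3.127, 0.0]
wrist_force: [-1.2, 0.9, 1.8]
grip_width: 12.9
grasp_force: 39.2
```

Call:
step_arm --steps '[[[0,0,0],[-0.067,0,-0.008],0],[[0,0,0],[-0.067,0,-0.008],0],[[0,0,0],[-0.067,0,-0.008],0],[[0,0,0],[-0.05,0,-0.005],0],[[0,0,0],[0,0,0],0]]'

```text
clock: 15.02
tool_pos: [538.4, 184.2, 90.9]
eef_rot: [0.306, 3.126, 0.0]
wrist_force: [-0.3, 0.4, 1.3]
grip_width: 12.8
grasp_force: 39.2
```

Call:
step_arm --steps '[[[0,0,0],[0,0,-0.06],0],[[0,0,0],[0,0,-0.06],0],[[0,0,0],[0,0,-0.06],0],[[0,0,0],[0,0,0],0]]'

```text
clock: 15.35
tool_pos: [538.1, 184.4, 96.7]
eef_rot: [0.306, 3.126, 0.0]
wrist_force: [0.8, 0.7, -0.3]
grip_width: 13.1
grasp_force: 38.9
```

Call:
step_arm --steps '[[[0,0,0],[0,0,-0.1],0],[[0,0,0],[0,0,-0.1],0],[[0,0,0],[0,0,-0.15],0],[[0,0,0],[0,0,-0.15],0],[[0,0,0],[0,0,0],0]]'

```text
clock: 15.77
tool_pos: [538.6, 184.6, 112.6]
eef_rot: [0.306, 3.125, 0.002]
wrist_force: [-0.6, -0.2, -1.1]
grip_width: 12.4
grasp_force: 38.9
```

Call:
step_arm --steps '[[[0,0,0],[0,0,-0.4],0],[[0,0,-0.5],[0,0,-0.5],0],[[0,0,-1],[0,0,-0.6],0],[[0,0,-1],[0,0,-0.6],0],[[0,0,-1],[0,0,-0.5],0],[[0,0,-1],[0,0,0],0],[[0,0,-0.6],[0,0,0],0],[[0,0,0],[0.1,-0.3,0],0],[[0,0,0],[0.2,-0.6,0],0],[[0,0,0],[0.3,-0.9,0],0]]'

```text
clock: 16.6
tool_pos: [533.4, 128.6, 189.4]
eef_rot: [0.394, -3.117, -0.001]
wrist_force: [-0.1, -0.4, -0.7]
grip_width: 12.9
grasp_force: 38.9
```

Call:
step_arm --steps '[[[0,0,0],[0.31,-0.93,0],0],[[0,0,0],[0.31,-0.93,0],0],[[0,0,0],[0.31,-0.93,0],0],[[0,0,0],[0.31,-0.93,0],0],[[0,0,0],[0.31,-0.93,0],0],[[0,0,0],[0.31,-0.93,0],0],[[0,0,0],[0.31,-0.93,0],0],[[0,0,0],[0.31,-0.93,0],0],[[0,0,0],[0.31,-0.93,0],0],[[0,0,0],[0.31,-0.93,0],0]]'

```text
clock: 17.43
tool_pos: [512.0, -167.8, 189.7]
eef_rot: [-0.387, 3.117, 0.0]
wrist_force: [0.9, -0.4, -0.5]
grip_width: 13.2
grasp_force: 38.9
```

Call:
step_arm --steps '[[[0,0.7,0],[0,0,0],0],[[0,0.67,0],[0,0,0],0],[[0,0,0],[0,0,0],0],[[0,0,0],[0,0,0],0],[[0,0,0],[0,0,0],0]]'

```text
clock: 17.85
tool_pos: [512.5, -166.1, 189.3]
eef_rot: [0.375, -3.001, 0.022]
wrist_force: [0.1, -0.9, -1.3]
grip_width: 13.0
grasp_force: 38.9
```

```bash
python3 -c "
from h import *
where(T)
b=read_camera('side'); cv2.imwrite('pics/s6.png',b)
w=read_camera('wrist'); cv2.imwrite('pics/w6.png',w)
m=camera_model('wrist'); s=status.read_state(); p=s['tool_pos']; z0=p[2]-89.6+103.6
P=lambda x,y,z:tf([p[0],p[1],T[2]],[[x,y,z]])
# panel level at grip: corners of plate top predicted (panel x about -2 at TCP)
for x in (-73,62):
  for y in(-50,50): print(x,y,proj(m,P(x,y,z0+4)).round(), proj(camera_model('side'),P(x,y,z0+4)).round())
u=cv2.resize(b[100:340,220:540],(520,390)); cv2.imwrite('pics/c6.png',np.hstack([u,cv2.resize(w,(280,210)) if 0 else cv2.copyMakeBorder(cv2.resize(w,(280,210)),0,180,0,0,cv2.BORDER_CONSTANT)]))"
```

```text
t 17.85 local -0.8 -0.5 z 189.3 toolx yaw err deg 0.09 toolz [-0.115 -0.029 -0.993] F [ 0.1 -0.9 -1.3] w 13.0 g 38.9
-73 -50 [[427. 433.]] [[366. 210.]]
-73 50 [[219. 433.]] [[403. 222.]]
62 -50 [[444. 145.]] [[339. 238.]]
62 50 [[205. 144.]] [[378. 251.]]
```

View pics/c6.png

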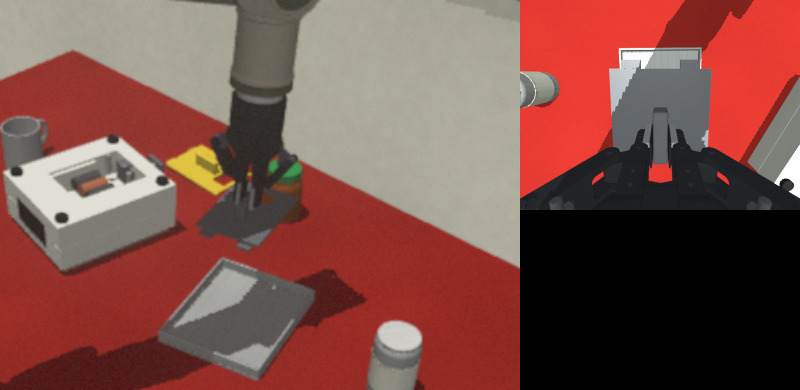

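The side crop shows the panel held above the tray and clear of the scale, with the jar, mug and can untouched. In the wrist view, the panel's far edge is near row 158. I'll check its tilt numerically from its edges.

```bash
python3 -c "
from h import *
w=cv2.imread('pics/w6.png').astype(int); red=w[...,2]>1.8*w[...,1]
m=camera_model('wrist'); p=status.read_state()['tool_pos']
obs=[]
for r in range(165,262,4):
    g=np.where(~red[r,120:520])[0]+120
    # contiguous run about column 322
    l=322
    while not red[r,l-1] and l>100:l-=1
    q=322
    while not red[r,q+1] and q<560:q+=1
    obs.append((r,l-.5,q+.5))
print(obs[::4])
def P(th,z,yo,X,y): return tf([p[0],p[1],T[2]],np.c_[X,np.full(len(X),y)+yo,z+np.sin(th)*X])
O=np.array(obs); X=np.arange(-60,75,1.)
def res(v):
    out=[]
    for y,c in((50,1),(-50,2)):
        uv=proj(m,P(v[0],v[1],v[2],X,y)); o=np.argsort(uv[:,1])
        out.append(np.interp(O[:,0],uv[o,1],uv[o,0])-O[:,c])
    return np.concatenate(out)
s=least_squares(res,[0,p[2]+18,0],x_scale=[.1,10,10],loss='soft_l1'); print('pitch(+x end up)',s.x[0],'top z-TCP',s.x[1]-p[2],'yoff',s.x[2],'rms',np.abs(s.fun).mean())
uv=proj(m,P(*s.x,X,50)); print('far edge row158 -> X',X[np.argmin(abs(uv[:,1]-158))])
"
```

```text
[(165, 203.5, 437.5), (181, 204.5, 436.5), (197, 205.5, 435.5), (213, 206.5, 434.5), (229, 206.5, 434.5), (245, 207.5, 433.5), (261, 208.5, 432.5)]
pitch(+x end up) 0.0023316997257158004 top z-TCP 16.048851013855966 yoff 1.500507831334302 rms 0.25479312144044913
far edge row158 -> X 56.0
```

The panel is level in the grip (pitch 0.002) and about 4 mm off centre over the tray. Its plate top is at TCP + 16. Lowering straight down in world z.

Call:
step_arm --steps '[[[0,0,0],[-0.06,0,0.5],0],[[0,0,0],[-0.12,0,0.99],0],[[0,0,0],[-0.12,0,0.99],0],[[0,0,0],[-0.12,0,0.99],0],[[0,0,0],[-0.12,0,0.99],0],[[0,0,0],[-0.08,0,0.7],0],[[0,0,0],[-0.05,0,0.4],0],[[0,0,0],[-0.02,0,0.2],0],[[0,0,0],[0,0,0],0],[[0,0,0],[0,0,0],0]]'

```text
clock: 18.78
tool_pos: [513.5, -166.0, 16.4]
eef_rot: [0.377, -3.001, 0.023]
wrist_force: [0.1, -0.5, -1.5]
grip_width: 12.6
grasp_force: 38.8
```

```bash
python3 -c "
from h import *
where(T)"
```

```text
t 18.78 local -1.8 -0.4 z 16.4 toolx yaw err deg 0.15 toolz [-0.114 -0.03  -0.993] F [ 0.1 -0.5 -1.5] w 12.6 g 38.8
```

Call:
step_arm --steps '[[[0,0,0],[-0.02,0,0.15],0],[[0,0,0],[-0.02,0,0.15],0],[[0,0,0],[-0.01,0,0.1],0],[[0,0,0],[0,0,0],0]]'

```text
clock: 19.12
tool_pos: [512.6, -165.6, 2.7]
eef_rot: [0.377, -2.999, 0.022]
wrist_force: [0.1, 0.0, -1.3]
grip_width: 13.1
grasp_force: 38.9
```

Call:
step_arm --steps '[[[0,0,0],[0,0,0.06],0],[[0,0,0],[-0.01,0,0.06],0],[[0,0,0],[0,0,0],0]]'

```text
clock: 19.37
tool_pos: [512.6, -165.7, -0.8]
eef_rot: [0.377, -2.999, 0.022]
wrist_force: [-1.2, -0.0, -0.4]
grip_width: 13.0
grasp_force: 38.9
```

Call:
step_arm --steps '[[[0,0,0],[0,0,0.04],0],[[0,0,0],[0,0,0],0],[[0,0,0],[0,0,0],0]]'

```text
clock: 19.62
tool_pos: [512.5, -165.8, -1.7]
eef_rot: [0.377, -2.999, 0.022]
wrist_force: [0.5, 0.0, -1.0]
grip_width: 12.8
grasp_force: 38.9
```

Call:
step_arm --steps '[[[0,0,0],[0,0,0.04],0],[[0,0,0],[0,0,0.03],0],[[0,0,0],[0,0,0],0]]'

```text
clock: 19.87
tool_pos: [512.3, -165.8, -3.8]
eef_rot: [0.377, -2.999, 0.022]
wrist_force: [0.3, 0.4, -1.8]
grip_width: 13.3
grasp_force: 39.1
```

Call:
step_arm --steps '[[[0,0,0],[0,0,0.04],0],[[0,0,0],[0,0,0.03],0],[[0,0,0],[0,0,0],0]]'

```text
clock: 20.12
tool_pos: [513.2, -165.7, -5.2]
eef_rot: [0.378, -3.001, 0.023]
wrist_force: [1.4, 1.7, 4.9]
grip_width: 12.9
grasp_force: 39.9
```

Contact is felt at about 5 N. I'll release gently and retreat.

Call:
step_arm --steps '[[[0,0,0],[0,0,0],14],[[0,0,0],[0,0,0],17],[[0,0,0],[0,0,0],22],[[0,0,0],[0,0,0],30],[[0,0,0],[0,0,0],38],[[0,0,0],[0,0,0],40],[[0,0,0],[0,0,0],40]]' --newtons 20

```text
clock: 20.7
tool_pos: [512.0, -165.9, -5.9]
eef_rot: [0.377, -2.999, 0.022]
wrist_force: [-0.8, 0.6, 0.1]
grip_width: 39.9
grasp_force: 0.0
```

Call:
step_arm --steps '[[[0,0,0],[0,0,-0.2],40],[[0,0,0],[0,0,-0.4],40],[[0,0,0],[0,0,-0.8],40],[[0,0,0],[0,0,-1],40],[[0,0,0],[0,0,-1],40],[[0,0,0],[0,0,-1],40],[[0,0,0],[0,0,-1],40],[[0,0,0],[0,0,-1],40],[[0,0,0],[0,0,0],40],[[0,0,0],[0,0,0],40]]'

```text
clock: 21.53
tool_pos: [535.5, -160.5, 187.4]
eef_rot: [0.378, -3.004, 0.024]
wrist_force: [0.3, -0.4, -0.3]
grip_width: 40.2
grasp_force: 0.0
```

```bash
python3 -c "
from h import *
where(T)
w=read_camera('wrist'); cv2.imwrite('pics/w7.png',w); m=camera_model('wrist')
x0=np.array([510,-166,T[2]])
L=np.array([[-75,-50,9],[-75,50,9],[60,-50,13],[60,50,13]],float)
print('expected plate corners',proj(m,tf(x0,L)).round())
print('tray inner corners',proj(m,tf(T,[[-101,-81,22],[-101,81,22],[101,-81,22],[101,81,22]])).round())
g=cv2.resize(w,(80,60),interpolation=cv2.INTER_AREA).astype(int)
for r in range(60): print('%3d '%(r*8)+''.join('.' if q[2]>1.8*q[1] else ' #%*+-o'[min(6,q.max()//40)] for q in g[r]))
"
```

```text
t 21.53 local -24.5 -0.3 z 187.4 toolx yaw err deg 0.16 toolz [-0.111 -0.03  -0.993] F [ 0.3 -0.4 -0.3] w 40.2 g 0.0
expected plate corners [[373. 275.]
 [272. 274.]
 [378. 133.]
 [268. 132.]]
tray inner corners [[405. 306.]
 [237. 305.]
 [415.  85.]
 [229.  84.]]
  0 ................................................................................
  8 ................................................................................
 16 ................................................................................
 24 ................................................................................
 32 ................................................................................
 40 ................................................................................
 48 ................................................................................
 56 ................................................................................
 64 ................................................................................
 72 ..................................................................
[... 3560 characters left out ...]
##### ...        #.o-+oo
416 .....#         ..  #   ..              ..              ..      ..          ..-oo
424 ....           .      ...                              ...      .           ...-
432 ...                  ....                              ....                  #..
440 .#                  #....                              #....                   #
448                     .....                               .....                   
456                    .....                                .....#                  
464      ##           .....                                  #....#          ##     
472    ####          ....#                                     ..--          ###
```

The panel shows at columns 272–376 and rows 132–278 in the wrist picture, matching the predicted flat pose. It is clear of all the tray walls and the gripper is free, so I'll hand the job in.

```bash
python3 -c "
from workcell import workorder
print(workorder.job_done())"
```

```text
the job is handed in; nothing more can be done
None
```

I pressed the tab until the panel sprang up (about 8 N at the wrist), drew the panel out by its rib, laid it flat, rib up, in the tray clear of the rim, and handed the job in at about 21.5 s; no verdict came back.

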